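Empty the tilting tumbler and lock its drum with the linch pin

ROBOT

A 6-joint arm with a two-finger parallel gripper is mounted at the origin on the work surface. World frame = base frame: x ahead of the robot, y to its left, z up, the work surface at z = 0. Lengths are in m, angles in degrees, forces in N, time in s.
With the tool pointing down it reaches from about 0.25 to 0.725 m from the base axis. Payload 9.7 kg.
Tool frame: the origin (TCP) lies between the finger pads; the fingertips stand 22 mm ahead of it and the grasp point (between the pads) lies 3 mm ahead of it; z points along the fingers, y is the line along which they close (so a half turn about z gives the same grasp; the last joint's range is limited). The gripper opens to 85 mm and grips with 20 to 120 N. Pads are 22 mm wide; open, the fingers measure 114 mm over their backs; the gripper's body (76 mm by 85 mm) begins 54 mm behind the grasp point. The pads swing forward as they close: fully open they stand 13 mm farther back than shut.
Start: joints at [-64.973, 4.979, 10.078, 95.1, 0, 90], TCP at [0.233, -0.498, 0.253] pointing down, gripper open.
Joint ranges: [-179.16, 179.16], [-48.56, 103.87], [-65.8, 70.77], [-126.05, 130.52], [-82.76, 87.17], [-180, 180]. Speed limits (degrees/s): [127.2, 127.2, 147.25, 180, 180, 180].

INTERFACE

Orientations are given as [roll, pitch, yaw] about the fixed x, y, z axes, in that order (R = Rz(yaw) Ry(pitch) Rx(roll)).
In Python, from workcell import bot, viewer, finder gives the robot as it stands.
- The arm moves only by the tool move_arm, never from a script. Its arguments are lists of equal length, an entry for each row: "offset": the shift along the tool's x, y, z in cm, a list of three; "twist": the turn, a rotation vector about the tool's x, y, z in rad, a list of three; "grip": the opening, from 0 (shut) to 1 (fully open). In form: {"offset": [[x, y, z], ...], "twist": [[ax, ay, az], ...], "grip": [grip, ...]}. A call has 1 to 5 rows; each row shifts and turns the commanded pose from where the row before left it, along the tool's axes as they then stand; what a row does not reach is not made up. A row lasts 1/10 s, in which the tool goes at most 50 mm and 8.59 degrees, less where a joint would pass 70% of its speed; a pose out of reach is approached as far as the arm can. A call is refused whole if a number of a shift passes 5 or a number of a turn 0.15, either way. A call with a gripper value outside its range is refused whole. The fingers move at their own pace and stop on an object; "force" is the grip in N (left out, the last holds). Time passes only in rows, so rows that do not move let the fingers close. It gives the time, the measured TCP pose, the force, the opening and the grip force at its end, in the units of the state.
- bot.get_obs(): the state, without advancing time (a new reading comes with each control period).
- viewer.camera(name): name is "side" or "top"; returns a dict with "color" (400x640x3 uint8, red, green, blue), "depth" (400x640 float32, m along the optical axis (not along the pixel's ray), 0 where there is no reading), "vfov" (degrees; the focal length in pixels is half the picture's height over the tangent of half this angle, whatever the lens; pixels are square), "cx", "cy" (the principal point, pixels), "k1" (the pictures are not rectified: a ray, as slopes to the right and down, at radius r is drawn at 1 + k1 r^2 times it, then the intrinsics apply), "position" and "attitude" of the camera in the world. Camera axes: x right, y down, z forward; pixel columns grow to the right and rows downward; lengths in m; the calibration is good to about 2 mm. A picture is of the moment at which its call begins.
- bot.job_done(): hands the job in; it is judged then, once.
Trained networks look in a picture, given as the dict that the camera call returned (one of the last four; its "shot" number tells which), for a name from the list of things; names that differ only in an ending like _2 or _b are one class to them, and where a whole thing is asked for, a point or a joint stands for the part that bears it (a point fixed in the world has none). Each returns a list of dicts, best first, with "p" (0 to 1); they miss things now and then, are a little off and sometimes report something else, mostly with a low value. They report only what shows in the picture. A call takes as long as a camera call. They do not tell look-alikes from the thing itself.
- finder.boxes_of(picture, thing): "position" ([column, row] in pixels, amid what is visible of it).
- finder.pinpoint(picture, thing): "position" ([column, row] in pixels: a listed point, or the origin of a listed thing).
The state is a dict: "time": time; "q": joint angles; "qd": joint speeds; "joint_efforts": joint torques, N m; "ee_pos": TCP position; "tcp_rot": TCP orientation; "wrist_force": force on the tool from outside, world axes, zero at the start; "torque": the same for the moment, N m; "opening": finger opening in m; "grasp_force": force on a finger pad.
Only numpy, scipy, OpenCV 4.12 (cv2) and the standard library are available. Lean on these libraries where they do the work, as an engineer would, in place of code of your own. Each camera call takes 0.05 s, during which the arm holds its last target. There are 200 camera calls.

TASK

Tip the tumbler's drum by its bar handle until all five wooden blanks have dropped into the pan, then swing it back fully upright against its buffer. Take the linch pin from the drilled block, push it fully home through the hole in the lock tongue, and flip its sprung ring right over, past the tongue's free end, so that it snaps shut under the pin's end. Leave everything else on the bench where it is.

Things in the scene. Friction and masses are not known exactly. Their poses are not given: they have to be found in the camera images.
- machine: Bench tilting tumbler: fixed grey steel frame of two feet (330 mm along y, at x = -95 and +95 mm), each with an upright (60 mm wide, 183 high; the -x one has the lock's riser to 254 high). Origin on the bench under the middle of the trunnion axis. Its -x side (lock) faces the robot; the drum tips towards its -y side, where the pan is.
- trunnion (a point): Middle of the trunnion (tilt) axis, parallel to the machine's x, 165 mm above the bench. The drum on it is a steel pot, outside radius 46 mm at the foot, 62 mm at the rim; upright, its foot is 30 mm below and its rim 110 mm above this point.
- drum (a joint): Tilt of the drum, rad, about the machine's x: 0 upright (on its buffer), growing as the mouth swings over to the machine's -y side, 2.3 at the stop (mouth steeply down into the pan). Stiff pivot, 0.45 N m of friction: it stays where it is left. The blanks slide out as the tilt nears the stop.
- drum_handle (a point): Middle of the drum's bar handle: round 12 mm steel bar along the machine's x, 90 mm long (middle 70 mm free), 40 mm clear of the drum's rim. With the drum upright it is 108 mm towards the machine's +y from the trunnion axis and 75 mm above it; it moves on a 131.5 mm circle about that axis and stays above it.
- tongue_hole (a point): Mouth of the 11 mm vertical through hole in the lock tongue, at the tongue's top face, 254 mm up; axes are the machine's. Tongue: steel bar 22 mm wide (x), 18 thick, ending 13.5 mm beyond the hole on the -y side. The drum's forked lock arm and a bracket stand just on the +y side, no higher than the tongue; a pin in the hole locks the arm. Clear below and to -y.
- pin: Steel linch pin standing in a hole of the block. Origin on its axis at the underside of the head. Head 18 (x) by 14 (y) by 20 mm high; shank 9 mm thick, 30 long, tapered over its last 7 mm. Home, the head sits on the tongue. Its ring swings only to the pin's -y side, which at the start faces the robot's right (-y, within 0.8 rad) and must point to the machine's -y.
- ring (a joint): Angle of the pin's wire ring, rad, about the pin's x, hinged 12 mm above the head's underside. 0: open, straight up over the head (start). It swings to the pin's -y (1.57 level) and on to 3.14: shut, around the tongue with its loop under the pin's end. Over-centre spring (0.08 N m at either end, under 2 N at the loop): past 1.57 it snaps shut by itself.
- ring_loop (a point): Far point of the ring (wire centre), 48 mm from its hinge. The ring is 46 mm across between wire centres, of 4 mm wire, open in the middle, and lies in the pin's x-z plane when open.
- block: Dark wooden drilled block fixed to the bench, 200 (x) by 56 (y) by 50 mm high, origin under its middle; three 11.5 mm holes at x = -66, 0 and 66 mm hold the linch pin, an awl and a punch, in any order.
- tray: Aluminium discharge pan between the machine's feet and out on the -y side, fixed, 154 (x) by 240 (y) by 45 mm high, wall 4 mm; origin under its middle.
- blank0: Light wooden toggle blank, 22 x 22 x 30 mm, loose in the drum at the start (five alike); origin at its centre.
- blank1: Light wooden toggle blank, 22 x 22 x 30 mm, loose in the drum at the start (five alike); origin at its centre.
- blank2: Light wooden toggle blank, 22 x 22 x 30 mm, loose in the drum at the start (five alike); origin at its centre.
- blank3: Light wooden toggle blank, 22 x 22 x 30 mm, loose in the drum at the start (five alike); origin at its centre.
- blank4: Light wooden toggle blank, 22 x 22 x 30 mm, loose in the drum at the start (five alike); origin at its centre.
- awl: Bystander: awl with a round wooden handle 32 mm thick and 54 high, standing in the block. Origin at the block's top face.
- punch: Bystander: round dark steel punch, 15 mm thick, 50 high above the block, standing in it. Origin at the block's top face.
- mallet: Bystander: dark wooden carver's mallet standing on its 74 mm wide head, 210 high. Origin under it.
- stone: Bystander: grey sharpening stone in a wooden base, 200 x 75 x 34 mm. Origin on the base's top, mid-length.
- panel: Bystander: light wooden panel 160 x 110 x 22 mm with a carved boss. Origin under its middle.
- gouge_a: Bystander: gouge lying to the right of the pan, 230 long, wooden handle. Origin on its axis near the ferrule.
- gouge_b: Bystander: gouge lying between the machine and the robot, 250 long, wooden handle. Origin on its axis near the ferrule.
Not all that is in view belongs to the job. What is meant by the pin is not blue, purple or yellow, and is the smaller of those in its own colour.

How it is judged:
By the outcome, as a careful person would: the job done as asked, in the order asked, and still so for the second after the job is handed in, with the robot touching nothing.
It also fails if it takes over 72 s, if anything falls off the work surface, if the arm or the gripper's body presses on something with over 40 N, if the wrist force passes 120 N, or if a joint passes its speed limit or range.

## Working session

There is one attempt and no reset: what is moved stays moved. The work goes in short steps, Python scripts to look and compute and a tool call to move; the robot and the scene stay as the last step left them, time stands still between calls to the robot, and variables do not carry over. Pictures are saved under pics/ and viewed, at most 10 in all, crops included, and the job is handed in when it is done.

Besides the shell and the picture viewer there is one more tool, called after "Request:" in YAML: its name, and indented under it one key for each argument. move_arm: Moves the arm, as the interface text tells. Its arguments: {"type":"object","properties":{"offset":{"type":"array","items":{"type":"array","items":{"type":"number"}}},"twist":{"type":"array","items":{"type":"array","items":{"type":"number"}}},"grip":{"type":"array","items":{"type":"number"}},"force":{"type":"number"}},"required":["offset","twist","grip"]}

```bash
ls; mkdir -p pics
cat > h.py <<'E'
import numpy as np, cv2
from workcell import bot, viewer, finder
from scipy.spatial.transform import Rotation as R
def cam(name,f=None):
    p=viewer.camera(name)
    if f: cv2.imwrite('pics/'+f,p['color'][:,:,::-1])
    return p
def att(p):
    return np.array(p['attitude'],float)
def rotm(p):
    a=att(p)
    if a.shape==(3,3): return a
    if a.size==4: raise SystemExit('quat')
    return R.from_euler('xyz',a,degrees=True).as_matrix()
def K(p):
    f=p['color'].shape[0]/2/np.tan(np.radians(p['vfov'])/2)
    return f
def ray(p,uv):
    f=K(p); d=np.array([(uv[0]-p['cx'])/f,(uv[1]-p['cy'])/f]); s=d.copy()
    for _ in range(20): s=d/(1+p['k1']*(s@s))
    return rotm(p)@np.array([s[0],s[1],1.])
def atz(p,uv,z):
    r=ray(p,uv);o=np.array(p['position']); return o+r*(z-o[2])/r[2]
def dep(p,uv,w=2):
    u,v=int(round(uv[0])),int(round(uv[1])); d=p['depth'][max(0,v-w):v+w+1,max(0,u-w):u+w+1]; d=d[d>0]
    return np.array(p['position'])+ray(p,uv)*np.median(d) if d.size else None
def tri(p1,uv1,p2,uv2):
    o1,o2=np.array(p1['position']),np.array(p2['position']);a,b=ray(p1,uv1),ray(p2,uv2)
    t=np.linalg.lstsq(np.c_[a,-b],o2-o1,rcond=None)[0]
    return (o1+a*t[0]+o2+b*t[1])/2, np.linalg.norm(o1+a*t[0]-o2-b*t[1])
def proj(p,X):
    c=rotm(p).T@(np.array(X)-p['position']); s=c[:2]/c[2]; s=s*(1+p['k1']*(s@s)); return s*K(p)+[p['cx'],p['cy']]
E
cat > a.py <<'E'
from h import *
np.set_printoptions(precision=4,suppress=True)
for n in ('side','top'):
    p=cam(n,n+'0.png'); print(n,{k:p[k] for k in ('vfov','cx','cy','k1','position','attitude')})
    for t in ('machine','trunnion','drum_handle','tongue_hole','pin','ring_loop','block','tray','awl','punch','mallet'):
        for d in finder.pinpoint(p,t)[:4]:
            print(t,round(d['p'],2),np.round(d['position'],1),dep(p,d['position']))
print(bot.get_obs())
E
python3 a.py
```

```text
pics
side {'vfov': 50.89811360671861, 'cx': 321.7009871487495, 'cy': 201.6422832120273, 'k1': -0.030704004943756174, 'position': array([0.4374, 0.7022, 0.9372]), 'attitude': array([-135.4483,    1.0076, -175.2501])}
machine 0.72 [288.9 260.6] [0.6016 0.0172 0.    ]
trunnion 0.61 [282.5 219.1] [0.5937 0.0633 0.2217]
drum_handle 0.95 [277.4 230.8] [0.5944 0.1195 0.2458]
drum_handle 0.6 [293.  335.4] [0.5531 0.2677 0.0638]
tongue_hole 0.78 [340.5 194.3] [0.4636 0.005  0.2529]
pin 0.73 [403.8 356.8] [0.3038 0.28   0.0219]
pin 0.7 [295.4 336.5] [0.5477 0.269  0.062 ]
pin 0.57 [246.3 311.4] [0.6733 0.2089 0.0506]
pin 0.5 [320.9 395.6] [0.4809 0.3872 0.0472]
ring_loop 0.65 [240.4 289.1] [0.7157 0.1176 0.0001]
ring_loop 0.52 [318.5 384.7] [0.4903 0.3491 0.004 ]
ring_loop 0.5 [395.3 383.9] [0.3223 0.3335 0.0002]
ring_loop 0.5 [286.7 219.7] [0.5845 0.0609 0.2177]
block 0.86 [321.8 349.9] [0.4871 0.2901 0.0499]
tray 0.75 [291.6 324.5] [0.5614 0.2355 0.0524]
tray 0.74 [297.1 220.5] [0.5617 0.054  0.209 ]
awl 0.55 [348.9 349. ] [0.428  0.2991 0.0827]
punch 0.68 [322.  340.4] [0.4872 0.2787 0.072 
[... 1062 characters left out ...]
 -0.1315  0.0048]
awl 0.72 [227.6 178.4] [0.5524 0.2489 0.067 ]
punch 0.36 [222.3 196.6] [0.492  0.2615 0.0851]
mallet 0.84 [442.1 177.6] [ 0.5427 -0.4441  0.0856]
mallet 0.25 [222.7 195.6] [0.4969 0.269  0.053 ]
{'time': 1.2, 'q': array([-64.9747,   4.9787,  10.0787,  95.0993,  -0.0017,  90.002 ]), 'qd': array([ 0.0873, -0.0216, -0.024 ,  0.0417,  0.0278, -0.1241]), 'joint_efforts': array([ -0.002 , -52.0096,  46.4864,   0.0016,  -0.0001,  -0.    ]), 'ee_pos': array([ 0.2327, -0.4984,  0.2533]), 'tcp_rot': array([179.9993,   0.0017,  25.0232]), 'wrist_force': array([ 0.3808, -0.4464, -0.4085]), 'torque': array([-0.0065, -0.0133,  0.0358]), 'grasp_force': 0.0, 'opening': 0.08519510314257348}
```

View pictures.

View pics/side0.png

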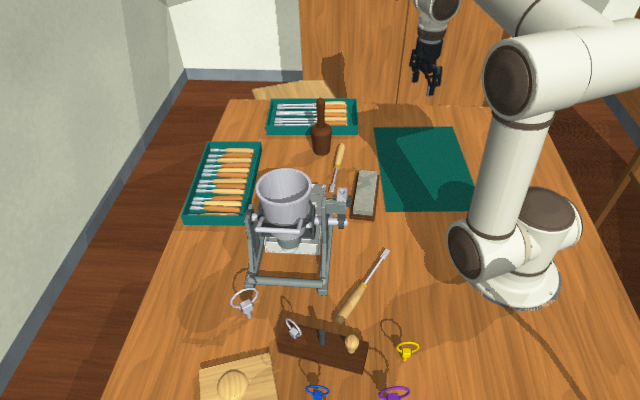

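View pics/top0.png

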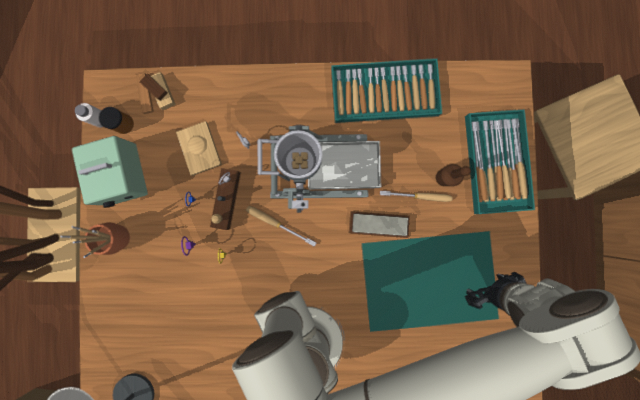

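```bash
cat > b.py <<'E'
from h import *
np.set_printoptions(precision=4,suppress=True,linewidth=150)
s=cam('side');t=cam('top')
a=cv2.resize(s['color'][275:375,225:375,::-1],None,fx=4,fy=4,interpolation=cv2.INTER_CUBIC)[:400,:600]
b=cv2.resize(t['color'][120:235,210:320,::-1],None,fx=5,fy=5,interpolation=cv2.INTER_CUBIC)
c=np.zeros((600,800,3),np.uint8); 
a=cv2.resize(s['color'][280:380,225:325,::-1],(400,400),interpolation=cv2.INTER_CUBIC)
b=cv2.resize(t['color'][120:270,220:320,::-1],(400,600),interpolation=cv2.INTER_CUBIC)
c[:400,:400]=a; c[:,400:]=b; cv2.imwrite('pics/crop1.png',c)
def cloud(p):
    H,W=p['depth'].shape; vv,uu=np.mgrid[:H,:W]; f=K(p)
    d=np.stack([(uu-p['cx'])/f,(vv-p['cy'])/f],-1); q=d.copy()
    for _ in range(15): q=d/(1+p['k1']*(q**2).sum(-1,keepdims=True))
    X=np.concatenate([q,np.ones((H,W,1))],-1)*p['depth'][...,None]
    P=X@rotm(p).T+p['position']; P[p['depth']<=0]=np.nan; return P
np.savez('c0.npz',s=cloud(s),t=cloud(t))
for n,P in (('s',cloud(s)),('t',cloud(t))):
    Q=P.reshape(-1,3)
    def sel(lo,hi): return Q[np.all((Q>lo)&(Q<hi),1)]
    h=sel([.5,.09,.225],[.7,.15,.265]); 
    # bar: outermost
    m=h[h[:,1]>h[:,1].max()-.03]; print(n,'bar',len(m),m.mean(0),m.min(0),m.max(0),np.polyfit(m[:,0],m[:,1],1))
    r=sel([.5,-.1,.268],[.7,.1,.285]); print('rim',len(r),r.mean(0),r.min(0),r.max(0))
    A=np.c_[2*r[:,:2],np.ones(len(r))]; x=np.linalg.lstsq(A,(r[:,:2]**2).sum(1),rcond=None)[0]; print('circ',x[:2],np.sqrt(x[2]+x[0]**2+x[1]**2))
    g=sel([.42,-.06,.249],[.52,.06,.262]); print('tongue',len(g),g.mean(0),g.min(0),g.max(0)); 
    bl=sel([.35,.18,.046],[.6,.36,.054]); print('block',len(bl)); print(cv2.minAreaRect(bl[:,:2].astype(np.float32)*1000))
E
python3 b.py
```

```text
s bar 283 [0.5958 0.1164 0.2465] [0.5456 0.094  0.2379] [0.6465 0.1236 0.2515] [0.0004 0.1162]
rim 531 [0.5968 0.009  0.2742] [ 0.5315 -0.0574  0.268 ] [0.661  0.0724 0.2803]
circ [0.596 0.008] 0.061040439670759054
tongue 299 [0.4727 0.0198 0.2533] [ 0.4391 -0.0179  0.249 ] [0.506  0.0518 0.2566]
block 1746
((488.5189208984375, 272.714111328125), (58.44545364379883, 200.7649383544922), 79.30457305908203)
t bar 220 [0.5953 0.11   0.246 ] [0.5454 0.0912 0.2343] [0.6462 0.1195 0.2526] [-0.0063  0.1138]
rim 424 [0.598  0.0058 0.2741] [ 0.5319 -0.0597  0.268 ] [0.6608 0.0679 0.281 ]
circ [0.5955 0.0043] 0.060991527273662104
tongue 258 [0.4718 0.015  0.2534] [ 0.4383 -0.0194  0.2493] [0.5048 0.0465 0.2583]
block 775
((487.71673583984375, 266.6885070800781), (58.31922149658203, 200.535400390625), 78.7370376586914)
```

View pics/crop1.png

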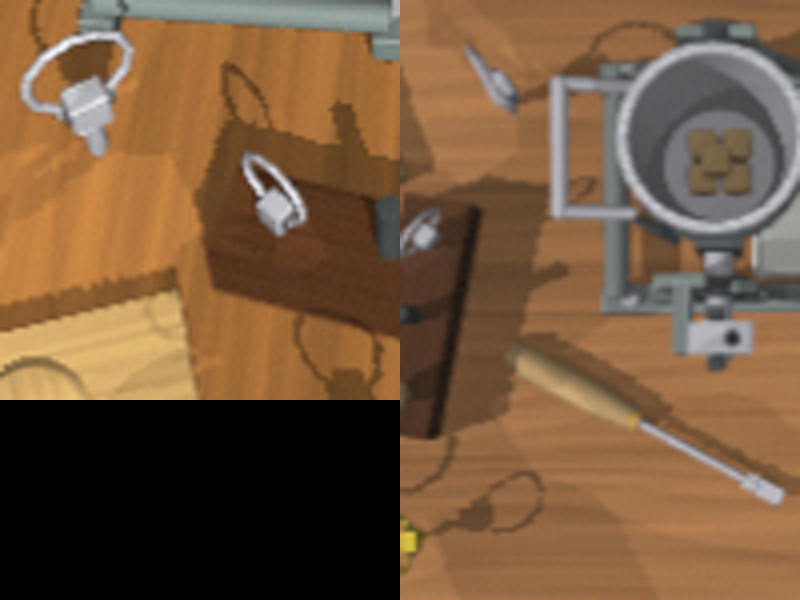

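The steel pins are at side (245,305), the larger one standing free on the bench, and at side (293,330), the smaller one in the block's +x hole. The blue, purple and yellow ones are excluded, so the block pin is the one meant. The crop confirms that. Its ring is up, and the tongue hole shows dark at top (303,204.5).

Drum first: approach the handle.

Request:
move_arm:
  offset:
    - [2.8, -1.9, -3]
    - [2.8, -1.9, -3]
    - [2.8, -1.9, -3]
    - [2.8, -1.9, -3]
    - [2.8, -1.9, -3]
  twist:
    - [0, 0, 0]
    - [0, 0, 0]
    - [0, 0, 0]
    - [0, 0, 0]
    - [0, 0, 0.1]
  grip: [1, 1, 1, 1, 1]

```text
time: 1.8
ee_pos: [0.3196, -0.3517, 0.4047]
tcp_rot: [180.0, -0.0, 19.2]
wrist_force: [0.5, -1.4, 0.1]
opening: 0.0855
grasp_force: 0.0
```

```bash
cat > st.py <<'E'
from h import *
import sys
np.set_printoptions(precision=4,suppress=True)
o=bot.get_obs(); print(o['time'],o['q'],o['ee_pos'],o['tcp_rot'],o['wrist_force'])
def go(xyz,yaw,o=o):
    "tool-frame offset cm to reach xyz; twist to reach tool-down at yaw deg"
    M=R.from_euler('xyz',o['tcp_rot'],degrees=True); T=R.from_euler('xyz',[180,0,yaw],degrees=True)
    return M.inv().apply(np.array(xyz)-o['ee_pos'])*100,(M.inv()*T).as_rotvec()
if len(sys.argv)>4: print(*go([float(a) for a in sys.argv[1:4]],float(sys.argv[4])))
E
python3 st.py .595 .114 .32 0
python3 - <<'E'
import sys; sys.argv=['x']
from h import *
import pickle
s=cam('side');t=cam('top'); pickle.dump((s,t),open('st.pkl','wb'))
np.set_printoptions(precision=4,suppress=True)
for z in (.254,): print('hole top',atz(t,(303.25,204.5),z))
print('pin top',atz(t,(226.5,178.75),.06), 'side', atz(s,(294.8,333),.06))
P=np.load('c0.npz')
for n in 'st':
    Q=P[n].reshape(-1,3)
    m=Q[(abs(Q[:,0]-.55)<.05)&(abs(Q[:,1]-.27)<.06)&(Q[:,2]>.056)&(Q[:,2]<.13)]; print(n,len(m)); print(m[np.argsort(m[:,2])])
E
```

```text
1.8 [-47.739    1.3062  23.8154 112.478   -0.0005 113.0191] [ 0.3196 -0.3517  0.4047] [179.971   -0.0117  19.242 ] [ 0.5371 -1.447   0.0912]
[ 41.3472 -34.9001   8.4562] [ 0.0005 -0.0003  0.3358]
hole top [ 0.4587 -0.009   0.254 ]
pin top [0.552  0.2544 0.06  ] side [0.5504 0.2597 0.06  ]
s 142
[[0.5561 0.2657 0.0567]
 [0.5491 0.2677 0.0569]
 [0.5513 0.2681 0.0572]
 [0.5535 0.2683 0.0574]
 [0.561  0.2622 0.0585]
 [0.5433 0.2587 0.0591]
 [0.5582 0.2654 0.0606]
 [0.5585 0.2631 0.0607]
 [0.5463 0.2697 0.0612]
 [0.5557 0.266  0.0619]
 [0.5531 0.2686 0.0628]
 [0.5632 0.2601 0.0635]
 [0.5463 0.2687 0.064 ]
 [0.5485 0.2689 0.0642]
 [0.5506 0.2693 0.0645]
 [0.5621 0.251  0.065 ]
 [0.5486 0.2671 0.0652]
 [0.5448 0.262  0.0653]
 [0.5603 0.2634 0.0657]
 [0.5438 0.2694 0.0657]
 [0.5632 0.2589 0.0659]
 [0.5463 0.2673 0.066 ]
 [0.5638 0.2543 0.0664]
 [0.5529 0.268  0.0664]
 [0.5487 0.2655 0.0667]
 [0.555  0.2515 0.0671]
 [0.5547 0.254  0.0671]
 [0.5611 0.257  0.0672]
 [0.5506 0.2684 0.0675]
 [0.5527 0.2516 0.0675]
 [0.5559 0.2616 0.0675]
 [0.5523 0.2544 0.0683]
 [0.558  0.2622 0.0684]
 [0.5638 0.2
[... 3422 characters left out ...]
27]
 [0.55   0.2592 0.0729]
 [0.5465 0.2492 0.0734]
 [0.5595 0.2488 0.0746]
 [0.5401 0.2619 0.0749]
 [0.5658 0.2421 0.0753]
 [0.5367 0.2649 0.0762]
 [0.5685 0.2406 0.0808]
 [0.5361 0.2659 0.0842]
 [0.5709 0.2388 0.0877]
 [0.5352 0.2659 0.0955]
 [0.5381 0.2681 0.0994]
 [0.5695 0.2388 0.1002]
 [0.5379 0.2645 0.1004]
 [0.5661 0.2415 0.1022]
 [0.566  0.2444 0.1034]
 [0.5692 0.2412 0.1035]
 [0.5408 0.2635 0.104 ]
 [0.5625 0.2436 0.1063]
 [0.5435 0.2591 0.1082]
 [0.5466 0.2589 0.1089]
 [0.556  0.2524 0.1094]
 [0.5497 0.2586 0.11  ]
 [0.5622 0.2458 0.1101]
 [0.5434 0.2618 0.1102]
 [0.5558 0.2488 0.111 ]
 [0.5526 0.2549 0.1118]
 [0.5493 0.2546 0.1131]
 [0.5524 0.2513 0.1133]
 [0.5586 0.2478 0.1145]]
```

```bash
cat > plan.py <<'E'
from h import *
import json
def plan(wps, o=None, start=None):
    """wps: (x,y,z,yaw,rows). Prints tool-frame rows, tool kept straight down; simulated with rounding."""
    o=o or bot.get_obs()
    p=np.array(o['ee_pos']); M=R.from_euler('xyz',o['tcp_rot'],degrees=True); yaw=o['tcp_rot'][2]
    if start: p=np.array(start[:3]);yaw=start[3];M=R.from_euler('xyz',[180,0,yaw],degrees=True)
    offs=[];tw=[]
    for x,y,z,yw,n in wps:
        p0=p.copy();y0=yaw; dy=(yw-y0)
        for k in range(1,n+1):
            tp=p0+(np.array([x,y,z])-p0)*k/n; T=R.from_euler('xyz',[180,0,y0+dy*k/n],degrees=True)
            d=np.round(M.inv().apply(tp-p)*100,2); w=np.round((M.inv()*T).as_rotvec(),3)
            p=p+M.apply(d/100); M=M*R.from_rotvec(w); offs.append(d.tolist()); tw.append((w+0).tolist())
        yaw=yw
    for i in range(0,len(offs),5): print(json.dumps(offs[i:i+5]),json.dumps(tw[i:i+5]))
    print('max',np.abs(offs).max(),np.abs(tw).max(),'end',p,M.as_euler('xyz',degrees=True))
E
python3 -c "
from plan import *
plan([(.595,.10,.37,121,12),(.595,.114,.34,180,7)])"
```

```text
[[3.4, -2.79, 0.31], [3.77, -2.26, 0.31], [4.06, -1.68, 0.32], [4.27, -1.06, 0.31], [4.37, -0.42, 0.32]] [[0.006, -0.003, -0.148], [0.0, 0.0, -0.148], [0.0, 0.0, -0.148], [0.0, 0.0, -0.148], [0.0, 0.0, -0.148]]
[[4.39, 0.23, 0.31], [4.31, 0.87, 0.32], [4.14, 1.5, 0.31], [3.86, 2.09, 0.31], [3.52, 2.64, 0.32]] [[0.0, 0.0, -0.148], [0.0, 0.0, -0.148], [0.0, 0.0, -0.148], [0.0, 0.0, -0.148], [0.0, 0.0, -0.148]]
[[3.08, 3.13, 0.31], [2.6, 3.55, 0.32], [0.17, 0.1, 0.43], [0.15, 0.13, 0.43], [0.14, 0.15, 0.42]] [[0.0, 0.0, -0.148], [0.0, 0.0, -0.148], [0.0, 0.0, -0.147], [0.0, 0.0, -0.147], [0.0, 0.0, -0.147]]
[[0.11, 0.17, 0.43], [0.08, 0.18, 0.43], [0.06, 0.19, 0.43], [0.03, 0.19, 0.43]] [[0.0, 0.0, -0.147], [0.0, 0.0, -0.147], [0.0, 0.0, -0.147], [0.0, 0.0, -0.147]]
max 4.39 0.148 end [0.5949849  0.11395849 0.3399715 ] [ 1.79989149e+02 -2.14756040e-02  1.79980556e+02]
```

Request:
move_arm:
  offset:
    - [3.4, -2.8, 0.3]
    - [3.8, -2.3, 0.3]
    - [4.1, -1.7, 0.3]
    - [4.3, -1.1, 0.3]
    - [4.4, -0.4, 0.3]
  twist:
    - [0, 0, -0.148]
    - [0, 0, -0.148]
    - [0, 0, -0.148]
    - [0, 0, -0.148]
    - [0, 0, -0.148]
  grip: [1, 1, 1, 1, 1]

```text
time: 2.4
ee_pos: [0.4345, -0.1625, 0.3876]
tcp_rot: [-180.0, 0.0, 62.1]
wrist_force: [-0.5, -1.6, -0.1]
opening: 0.0852
grasp_force: 0.0
```

Request:
move_arm:
  offset:
    - [4.4, 0.2, 0.3]
    - [4.3, 0.9, 0.3]
    - [4.1, 1.5, 0.3]
    - [3.9, 2.1, 0.3]
    - [3.5, 2.6, 0.3]
  twist:
    - [0, 0, -0.148]
    - [0, 0, -0.148]
    - [0, 0, -0.148]
    - [0, 0, -0.148]
    - [0, 0, -0.148]
  grip: [1, 1, 1, 1, 1]

```text
time: 2.9
ee_pos: [0.5487, 0.0253, 0.3725]
tcp_rot: [-180.0, 0.0, 104.5]
wrist_force: [1.3, -1.1, 0.8]
opening: 0.0857
grasp_force: 0.0
```

Request:
move_arm:
  offset:
    - [3.1, 3.1, 0.3]
    - [2.6, 3.6, 0.3]
    - [0.2, 0.1, 0.4]
    - [0.2, 0.1, 0.4]
    - [0.1, 0.2, 0.4]
  twist:
    - [0, 0, -0.148]
    - [0, 0, -0.148]
    - [0, 0, -0.147]
    - [0, 0, -0.147]
    - [0, 0, -0.147]
  grip: [1, 1, 1, 1, 0.7]

```text
time: 3.4
ee_pos: [0.594, 0.1061, 0.3538]
tcp_rot: [-179.9, -0.1, 146.7]
wrist_force: [0.9, -0.9, 0.5]
opening: 0.0733
grasp_force: 0.0
```

Request:
move_arm:
  offset:
    - [0.1, 0.2, 0.4]
    - [0.1, 0.2, 0.4]
    - [0.1, 0.2, 0.4]
    - [0, 0.2, 0.4]
  twist:
    - [0, 0, -0.147]
    - [0, 0, -0.147]
    - [0, 0, -0.147]
    - [0, 0, -0.147]
  grip: [0.7, 0.6, 0.6, 0.6]

```text
time: 3.8
ee_pos: [0.5939, 0.1143, 0.3383]
tcp_rot: [-180.0, -0.1, -179.6]
wrist_force: [0.1, 0.4, 0.2]
opening: 0.0515
grasp_force: 0.0
```

```bash
python3 st.py .595 .114 .242 180
```

```text
3.8 [ 10.8924  16.3368  32.8912 106.6078  -0.0075  10.5009] [0.5939 0.1143 0.3383] [-179.9829   -0.051  -179.6085] [0.0988 0.3835 0.2051]
[-0.1176 -0.023   9.6261] [-0.0003 -0.0009  0.0068]
```

Request:
move_arm:
  offset:
    - [-0.1, 0, 1.6]
    - [0, 0, 2]
    - [0, 0, 2]
    - [0, 0, 2]
    - [0, 0, 2]
  twist:
    - [0, 0, 0.007]
    - [0, 0, 0]
    - [0, 0, 0]
    - [0, 0, 0]
    - [0, 0, 0]
  grip: [0.42, 0.42, 0.42, 0.42, 0.42]

```text
time: 4.3
ee_pos: [0.5952, 0.1152, 0.2433]
tcp_rot: [179.9, 0.1, 179.7]
wrist_force: [2.9, 10.8, 11.0]
opening: 0.0356
grasp_force: 0.0
```

Request:
move_arm:
  offset:
    - [0, 0, 0]
    - [0, 0, 0]
    - [0, 0, 0]
    - [0, 0, 0]
  twist:
    - [0, 0, 0]
    - [0, 0, 0]
    - [0, 0, 0]
    - [0, 0, 0]
  grip: [0.1, 0.1, 0, 0]
  force: 50

```text
time: 4.7
ee_pos: [0.5942, 0.1121, 0.2414]
tcp_rot: [-179.7, -0.2, 179.5]
wrist_force: [-1.4, -10.9, -10.5]
opening: 0.0105
grasp_force: 48.5
```

```bash
python3 st.py; python3 -c "
from h import *
s=cam('side');print(*[(d['p'],d['position'],dep(s,d['position'])) for d in finder.pinpoint(s,'drum_handle')[:2]])
c=np.zeros((400,800,3),np.uint8);t=cam('top')
c[:,:400]=cv2.resize(s['color'][140:300,210:370,::-1],(400,400),interpolation=2);c[:,400:]=cv2.resize(t['color'][100:260,220:380,::-1],(400,400),interpolation=2);cv2.imwrite('pics/g1.png',c)"
```

```text
4.7 [10.7791 12.7396 17.4934 95.0381 -0.2192 11.2533] [0.5942 0.1121 0.2414] [-179.7295   -0.236   179.5258] [ -1.3712 -10.902  -10.5364]
(0.95, [276.8, 229.2], array([0.58467238, 0.15842177, 0.29686627]))
```

View pics/g1.png

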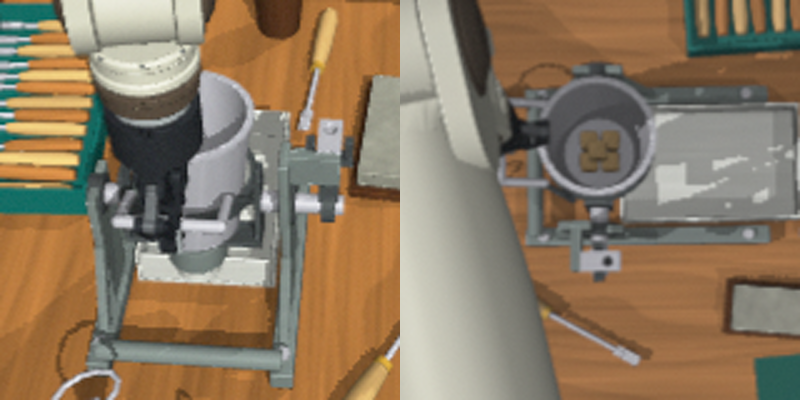

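```bash
cat >> plan.py <<'E'
def arc(t0,t1,n,cy=.0041,cz=.1664,x=.594):
    "even tilt steps; waypoints for plan"
    f=lambda t:np.array([x,cy+.1315*np.cos(np.radians(34.78)+t),cz+.1315*np.sin(np.radians(34.78)+t)])
    return [(*f(t),180.,1) for t in np.linspace(t0,t1,n+1)[1:]],(*f(t0),180.)
E
python3 -c "
from plan import *
w,s=arc(0,2.3,20); plan(w,start=s)"
```

```text
[[-0.0, -0.93, -1.19], [-0.0, -1.06, -1.07], [-0.0, -1.18, -0.95], [-0.0, -1.28, -0.81], [-0.0, -1.37, -0.65]] [[0.0, 0.0, 0.0], [0.0, 0.0, 0.0], [0.0, 0.0, 0.0], [0.0, 0.0, 0.0], [0.0, 0.0, 0.0]]
[[-0.0, -1.43, -0.49], [-0.0, -1.47, -0.32], [-0.0, -1.51, -0.16], [-0.0, -1.51, 0.02], [-0.0, -1.5, 0.2]] [[0.0, 0.0, 0.0], [0.0, 0.0, 0.0], [0.0, 0.0, 0.0], [0.0, 0.0, 0.0], [0.0, 0.0, 0.0]]
[[-0.0, -1.46, 0.36], [-0.0, -1.42, 0.53], [-0.0, -1.34, 0.69], [-0.0, -1.26, 0.84], [-0.0, -1.15, 0.98]] [[0.0, 0.0, 0.0], [0.0, 0.0, 0.0], [0.0, 0.0, 0.0], [0.0, 0.0, 0.0], [0.0, 0.0, 0.0]]
[[-0.0, -1.03, 1.1], [-0.0, -0.9, 1.22], [-0.0, -0.76, 1.31], [-0.0, -0.6, 1.39], [-0.0, -0.43, 1.44]] [[0.0, 0.0, 0.0], [0.0, 0.0, 0.0], [0.0, 0.0, 0.0], [0.0, 0.0, 0.0], [0.0, 0.0, 0.0]]
max 1.51 0.0 end [ 0.594      -0.12379269  0.19701114] [180.   0. 180.]
```

Request:
move_arm:
  offset:
    - [0, -1.1, -1.2]
    - [0, -1.1, -1.1]
    - [0, -1.2, -0.9]
    - [0, -1.3, -0.8]
    - [0, -1.4, -0.7]
  twist:
    - [0, 0, 0]
    - [0, 0, 0]
    - [0, 0, 0]
    - [0, 0, 0]
    - [0, 0, 0]
  grip: [0, 0, 0, 0, 0]
  force: 40

```text
time: 5.35
ee_pos: [0.594, 0.0519, 0.2888]
tcp_rot: [-179.9, -0.2, 179.6]
wrist_force: [1.7, -4.9, -28.1]
opening: 0.0107
grasp_force: 42.9
```

Request:
move_arm:
  offset:
    - [0, -1.4, -0.5]
    - [0, -1.5, -0.3]
    - [0, -1.5, -0.2]
    - [0, -1.5, 0]
    - [0, -1.5, 0.2]
  twist:
    - [0, 0, 0]
    - [0, 0, 0]
    - [0, 0, 0]
    - [0, 0, 0]
    - [0, 0, 0]
  grip: [0, 0, 0, 0, 0]

```text
time: 5.85
ee_pos: [0.5938, -0.0198, 0.2968]
tcp_rot: [179.8, -0.2, 179.7]
wrist_force: [3.7, 10.0, -18.1]
opening: 0.0102
grasp_force: 42.2
```

```bash
python3 st.py
```

```text
5.85 [ -2.0058  12.7748  23.766  101.1534   0.2155  -1.6976] [ 0.5938 -0.0198  0.2968] [179.7798  -0.1557 179.6917] [  3.7331   9.9555 -18.141 ]
```

Request:
move_arm:
  offset:
    - [0, -1.5, 0.4]
    - [0, -1.4, 0.5]
    - [0, -1.3, 0.7]
    - [0, -1.3, 0.8]
    - [0, -1.1, 1]
  twist:
    - [0, 0, 0]
    - [0, 0, 0]
    - [0, 0, 0]
    - [0, 0, 0]
    - [0, 0, 0]
  grip: [0, 0, 0, 0, 0]

```text
time: 6.35
ee_pos: [0.5937, -0.0845, 0.2652]
tcp_rot: [179.7, 0.1, 179.7]
wrist_force: [2.4, 17.1, -5.3]
opening: 0.0103
grasp_force: 40.2
```

Request:
move_arm:
  offset:
    - [0, -1.0, 1.1]
    - [0, -0.9, 1.2]
    - [0, -0.8, 1.3]
    - [0, -0.6, 1.4]
    - [0, -0.4, 1.4]
  twist:
    - [0, 0, 0]
    - [0, 0, 0]
    - [0, 0, 0]
    - [0, 0, 0]
    - [0, 0, 0]
  grip: [0, 0, 0, 0, 0]

```text
time: 6.85
ee_pos: [0.5938, -0.1208, 0.2032]
tcp_rot: [179.6, 0.3, 179.8]
wrist_force: [-1.0, 39.1, 37.0]
opening: 0.0101
grasp_force: 44.6
```

Request:
move_arm:
  offset:
    - [0, 0, 0]
    - [0, 0, 0]
    - [0, 0, 0]
    - [0, 0, 0]
    - [0, 0, 0]
  twist:
    - [0, 0, 0]
    - [0, 0, 0]
    - [0, 0, 0]
    - [0, 0, 0]
    - [0, 0, 0]
  grip: [0, 0, 0, 0, 0]

```text
time: 7.35
ee_pos: [0.594, -0.1206, 0.2025]
tcp_rot: [179.7, 0.2, 179.8]
wrist_force: [2.0, 16.8, -5.2]
opening: 0.0103
grasp_force: 40.7
```

```bash
python3 st.py; python3 -c "
from h import *
s=cam('side');t=cam('top')
c=np.zeros((400,800,3),np.uint8)
c[:,:400]=cv2.resize(s['color'][140:300,210:370,::-1],(400,400),interpolation=2);c[:,400:]=cv2.resize(t['color'][90:250,250:410,::-1],(400,400),interpolation=2);cv2.imwrite('pics/g2.png',c)"
```

```text
7.35 [-11.6391  11.8756  12.1575  90.1332   0.3773 -11.4206] [ 0.594  -0.1206  0.2025] [179.6597   0.2205 179.7814] [ 1.9794 16.7739 -5.2191]
```

View pics/g2.png

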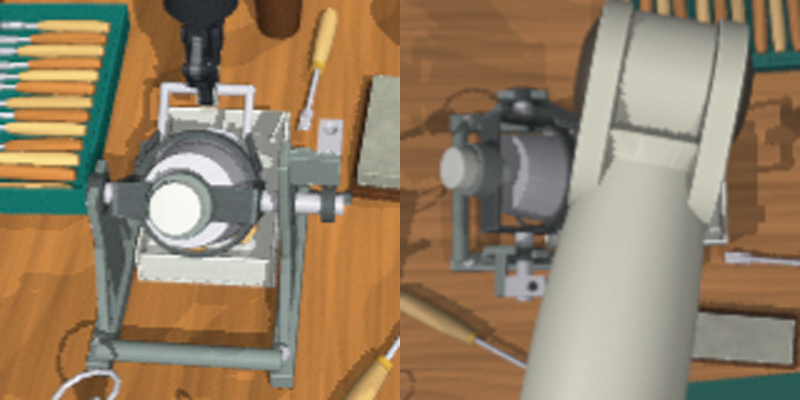

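Request:
move_arm:
  offset:
    - [0, 0.1, 0.3]
    - [0, 0.1, 0.3]
    - [0, 0, 0]
    - [0, 0, 0]
    - [0, 0, 0]
  twist:
    - [0, 0, 0]
    - [0, 0, 0]
    - [0, 0, 0]
    - [0, 0, 0]
    - [0, 0, 0]
  grip: [0, 0, 0, 0, 0]

```text
time: 7.95
ee_pos: [0.5941, -0.1205, 0.2022]
tcp_rot: [179.9, 0.6, 179.7]
wrist_force: [-8.4, 10.2, 27.4]
opening: 0.0103
grasp_force: 43.8
```

```bash
python3 -c "
from h import *
s=cam('side');P=s['color'].astype(int)
m=(P[...,0]-P[...,2]>60);m[:210]=0
for k in range(5):
  print([(round(d['p'],2),np.round(d['position']),dep(s,d['position'])) for d in finder.pinpoint(s,'blank%d'%k)[:6]]); break
"
```

```text
[(0.41, array([308., 234.]), array([ 0.55652803, -0.06090622,  0.02340757]))]
```

Request:
move_arm:
  offset:
    - [0, 0.2, -2.0]
    - [0, 0.6, -1.4]
    - [0, 0.8, -1.3]
    - [0, 0.9, -1.2]
    - [0, 1.0, -1.1]
  twist:
    - [0, 0, 0]
    - [0, 0, 0]
    - [0, 0, 0]
    - [0, 0, 0]
    - [0, 0, 0]
  grip: [0, 0, 0, 0, 0]

```text
time: 8.55
ee_pos: [0.594, -0.0859, 0.2663]
tcp_rot: [180.0, 0.2, 179.7]
wrist_force: [4.5, 3.4, -12.4]
opening: 0.0103
grasp_force: 39.0
```

Request:
move_arm:
  offset:
    - [0, 1.1, -1]
    - [0, 1.3, -0.8]
    - [0, 1.3, -0.7]
    - [0, 1.4, -0.5]
    - [0, 1.5, -0.4]
  twist:
    - [0, 0, 0]
    - [0, 0, 0]
    - [0, 0, 0]
    - [0, 0, 0]
    - [0, 0, 0]
  grip: [0, 0, 0, 0, 0]

```text
time: 9.05
ee_pos: [0.5941, -0.0217, 0.3029]
tcp_rot: [-179.8, 0.4, 179.5]
wrist_force: [2.4, -6.9, 7.9]
opening: 0.0102
grasp_force: 42.7
```

Request:
move_arm:
  offset:
    - [0, 1.5, -0.2]
    - [0, 1.5, 0]
    - [0, 1.5, 0.2]
    - [0, 1.5, 0.3]
    - [0, 1.4, 0.5]
  twist:
    - [0, 0, 0]
    - [0, 0, 0]
    - [0, 0, 0]
    - [0, 0, 0]
    - [0, 0, 0]
  grip: [0, 0, 0, 0, 0]

```text
time: 9.55
ee_pos: [0.5943, 0.0536, 0.2945]
tcp_rot: [-180.0, 0.3, 179.6]
wrist_force: [-0.8, -2.4, 8.8]
opening: 0.0101
grasp_force: 45.9
```

Request:
move_arm:
  offset:
    - [0, 1.4, 0.7]
    - [0, 1.3, 0.8]
    - [0, 1.2, 0.9]
    - [0, 1.1, 1.1]
    - [0, 0.9, 1.1]
  twist:
    - [0, 0, 0]
    - [0, 0, 0]
    - [0, 0, 0]
    - [0, 0, 0]
    - [0, 0, 0]
  grip: [0, 0, 0, 0, 0]

```text
time: 10.05
ee_pos: [0.5945, 0.113, 0.2467]
tcp_rot: [-180.0, 0.2, 179.6]
wrist_force: [-3.7, -3.9, 6.6]
opening: 0.0104
grasp_force: 48.8
```

```bash
python3 st.py; python3 -c "
from h import *
s=cam('side');t=cam('top')
c=np.zeros((400,800,3),np.uint8)
c[:,:400]=cv2.resize(s['color'][140:300,210:370,::-1],(400,400),interpolation=2);c[:,400:]=cv2.resize(t['color'][90:250,250:410,::-1],(400,400),interpolation=2);cv2.imwrite('pics/g3.png',c)"
```

```text
10.05 [10.7807 12.4673 17.7646 95.1251 -0.0405 11.17  ] [0.5945 0.113  0.2467] [-179.9936    0.1767  179.6106] [-3.6501 -3.9224  6.6285]
```

View pics/g3.png

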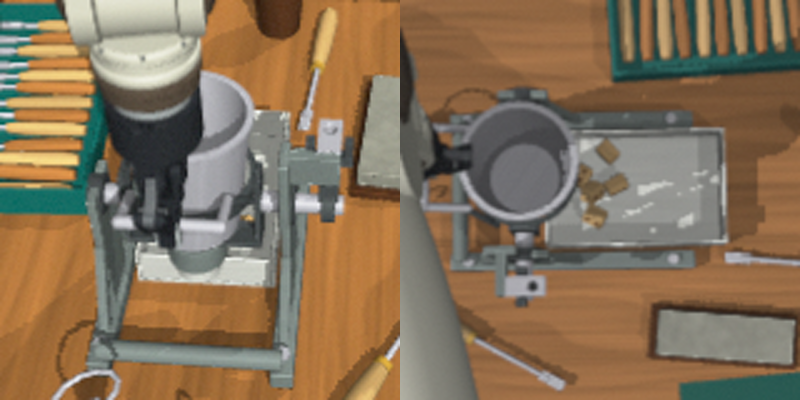

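The drum is empty. All five blanks are in the pan, at crop (608,150), (585,173), (592,190), (617,183) and (595,215). Next I press the drum onto its buffer.

Request:
move_arm:
  offset:
    - [0, 0.15, 0.2]
    - [0, 0.15, 0.2]
    - [0, 0.1, 0.2]
    - [0, 0.1, 0.2]
    - [0, 0, 0]
  twist:
    - [0, 0, 0]
    - [0, 0, 0]
    - [0, 0, 0]
    - [0, 0, 0]
    - [0, 0, 0]
  grip: [0, 0, 0, 0, 0]

```text
time: 10.65
ee_pos: [0.5947, 0.1157, 0.2434]
tcp_rot: [-179.9, 0.5, 179.5]
wrist_force: [-10.9, -12.0, 31.7]
opening: 0.0103
grasp_force: 51.1
```

```bash
python3 st.py
```

```text
10.65 [11.1057 12.2136 17.0961 94.4493 -0.2251 11.5903] [0.5947 0.1157 0.2434] [-179.8665    0.4695  179.5151] [-10.9078 -11.9559  31.7325]
```

Request:
move_arm:
  offset:
    - [0, 0, -0.1]
    - [0, 0, -0.1]
    - [0, 0, 0]
    - [0, 0, -2]
    - [0, 0, -3]
  twist:
    - [0, 0, 0]
    - [0, 0, 0]
    - [0, 0, 0]
    - [0, 0, 0]
    - [0, 0, 0]
  grip: [0.4, 0.42, 0.42, 0.42, 0.42]

```text
time: 11.15
ee_pos: [0.5942, 0.1177, 0.2875]
tcp_rot: [-180.0, -0.2, 179.6]
wrist_force: [-0.0, 1.1, -0.2]
opening: 0.0357
grasp_force: 0.0
```

Request:
move_arm:
  offset:
    - [0, 0, -3]
    - [0, 0, -3]
    - [0, 0.5, -2]
    - [0, 2, 0]
    - [0, 3, 0]
  twist:
    - [0, 0, 0]
    - [0, 0, 0]
    - [0, 0, 0]
    - [0, 0, 0.1]
    - [0, 0, 0.1]
  grip: [0.42, 0.42, 0.42, 0.42, 0.42]

```text
time: 11.65
ee_pos: [0.5983, 0.1721, 0.3699]
tcp_rot: [179.9, 0.1, 167.8]
wrist_force: [1.1, 0.2, 0.3]
opening: 0.0357
grasp_force: 0.0
```

```bash
python3 st.py; python3 -c "
from h import *
from plan import plan
P=np.load('c0.npz')
for n in 'st':
    Q=P[n].reshape(-1,3); m=Q[(abs(Q[:,0]-.553)<.05)&(abs(Q[:,1]-.258)<.05)&(Q[:,2]>.076)&(Q[:,2]<.13)]
    A=m[:,:2]-m[:,:2].mean(0); v=np.linalg.svd(A)[2][0]; pr=A@v; print(n,np.degrees(np.arctan2(v[1],v[0])), m[:,:2].mean(0)+v*(pr.max()+pr.min())/2)
    h=Q[(abs(Q[:,0]-.553)<.02)&(abs(Q[:,1]-.258)<.02)&(Q[:,2]>.0665)&(Q[:,2]<.0725)];print('headtop',h.mean(0),len(h))
s=cam('side')
import pickle
s0,t0=pickle.load(open('st.pkl','rb'))
for p in (s0,s):
    print([(round(d['p'],2),np.round(d['position'],1)) for d in finder.pinpoint(p,'drum_handle')[:1]] if p is s else '')
d=np.abs(s['color'].astype(int)-s0['color']).sum(2); print('diff rim/handle region', (d[170:245,245:300]>60).sum(), (d[170:245,300:330]>60).sum())
plan([(.553,.257,.22,143.4,6),(.553,.257,.13,143.4,4)])"
```

```text
11.65 [ 16.0535  21.3893  43.1715 111.6423  -0.0033  28.2453] [0.5983 0.1721 0.3699] [179.9367   0.1248 167.8081] [1.1051 0.22   0.2974]
s 141.15509521002255 [0.55363424 0.25975562]
headtop [0.55411499 0.2596261  0.06950263] 53
t 141.01581309351758 [0.55332818 0.25274573]
headtop [0.55217143 0.25403568 0.06994631] 25

[(0.96, array([275.5, 227.4]))]
diff rim/handle region 1560 91
[[1.02, 1.18, 2.46], [1.1, 1.1, 2.47], [1.18, 1.02, 2.46], [1.25, 0.93, 2.46], [1.31, 0.85, 2.46]] [[0.001, -0.001, 0.072], [0.0, 0.0, 0.072], [0.0, 0.0, 0.072], [0.0, 0.0, 0.071], [0.0, 0.0, 0.072]]
[[1.37, 0.74, 2.47], [0.0, 0.0, 2.25], [0.0, 0.0, 2.25], [0.0, 0.0, 2.25], [0.0, 0.01, 2.25]] [[0.0, 0.0, 0.072], [0.0, 0.0, 0.0], [0.0, 0.0, 0.0], [0.0, 0.0, 0.0], [0.0, 0.0, 0.0]]
max 2.47 0.072 end [0.55304459 0.25701975 0.12996218] [-1.79984535e+02  2.21490941e-02  1.43410654e+02]
```

Request:
move_arm:
  offset:
    - [1, 1.2, 2.4]
    - [1.1, 1.1, 2.4]
    - [1.2, 1, 2.5]
    - [1.2, 0.9, 2.5]
    - [1.3, 0.8, 2.5]
  twist:
    - [0, 0, 0.078]
    - [0, 0, 0.078]
    - [0, 0, 0.078]
    - [0, 0, 0.078]
    - [0, 0, 0.078]
  grip: [0.42, 0.42, 0.42, 0.42, 0.42]

```text
time: 12.25
ee_pos: [0.5609, 0.2403, 0.2445]
tcp_rot: [180.0, 0.0, 145.7]
wrist_force: [0.2, -0.6, 0.4]
opening: 0.0359
grasp_force: 0.0
```

Request:
move_arm:
  offset:
    - [1.3, 0.7, 2.5]
    - [0, 0, 2]
    - [0, 0, 2]
    - [0, 0, 1]
    - [0, 0, 0]
  twist:
    - [0, 0, 0.078]
    - [0, 0, 0]
    - [0, 0, 0]
    - [0, 0, 0]
    - [0, 0, 0]
  grip: [0.42, 0.42, 0.42, 0.42, 0.42]

```text
time: 12.75
ee_pos: [0.554, 0.2528, 0.1691]
tcp_rot: [-179.9, -0.1, 141.4]
wrist_force: [-0.0, -0.3, -0.0]
opening: 0.0357
grasp_force: 0.0
```

```bash
python3 -c "
from plan import *
s=cam('side');t=cam('top')
import pickle; s0,t0=pickle.load(open('st.pkl','rb'))
print([(round(d['p'],2),np.round(d['position'],1)) for d in finder.pinpoint(s,'drum_handle')[:1]])
g=lambda p:cv2.cvtColor(p['color'],cv2.COLOR_RGB2GRAY)
A,B=g(s0)[175:240,245:315],g(s)[175:240,245:315]
print('drum shift',cv2.phaseCorrelate(A.astype(float),B.astype(float)))
c=np.zeros((400,800,3),np.uint8)
c[:,:400]=cv2.resize(s['color'][260:360,240:340,::-1],(400,400),interpolation=2);c[:,400:]=cv2.resize(s['color'][160:260,235:335,::-1],(400,400),interpolation=2);cv2.imwrite('pics/g4.png',c)
plan([(.553,.2565,.075,141.1,3)])"
```

```text
[(0.46, array([358.7, 291.2]))]
drum shift ((1.8021436890503324, 1.7070383930509578), 0.02257091511648929)
[[0.12, 0.04, 3.22], [0.11, 0.04, 3.22], [0.12, 0.04, 3.22]] [[0.001, 0.001, 0.001], [0.0, 0.0, 0.002], [0.0, 0.0, 0.001]]
max 3.22 0.002 end [0.55297549 0.25647764 0.07496192] [ 1.79979987e+02 -1.83755020e-02  1.41109690e+02]
```

View pics/g4.png

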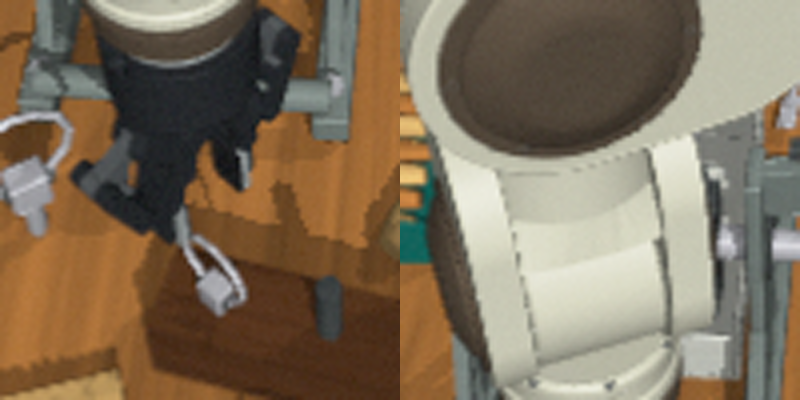

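Request:
move_arm:
  offset:
    - [0.1, 0.1, 3]
    - [0.1, 0, 3]
    - [0.1, 0, 2]
    - [0, 0, 1.2]
    - [0, 0, 0]
  twist:
    - [0, 0, 0.003]
    - [0, 0, 0]
    - [0, 0, 0]
    - [0, 0, 0]
    - [0, 0, 0]
  grip: [0.42, 0.42, 0.42, 0.42, 0.42]

```text
time: 13.4
ee_pos: [0.5525, 0.2558, 0.0776]
tcp_rot: [-179.9, -0.0, 141.2]
wrist_force: [-0.4, -0.6, 1.0]
opening: 0.036
grasp_force: 0.0
```

```bash
python3 st.py .553 .2565 .075 141.1
```

```text
13.4 [24.8402 13.233  -0.0517 76.7936 -0.0008 63.6748] [0.5525 0.2558 0.0776] [-179.9294   -0.0341  141.1653] [-0.3686 -0.5722  1.0404]
[0.0073 0.0899 0.2563] [-0.0012 -0.0006  0.0011]
```

Request:
move_arm:
  offset:
    - [0, 0, 0.2]
    - [0, 0, 0]
    - [0, 0, 0]
    - [0, 0, 0]
    - [0, 0, 0]
  twist:
    - [0, 0, 0]
    - [0, 0, 0]
    - [0, 0, 0]
    - [0, 0, 0]
    - [0, 0, 0]
  grip: [0.3, 0.1, 0, 0, 0]
  force: 50

```text
time: 13.9
ee_pos: [0.5535, 0.2562, 0.0778]
tcp_rot: [179.9, 0.1, 141.2]
wrist_force: [-0.7, -0.3, 6.1]
opening: 0.0125
grasp_force: 50.2
```

```bash
python3 st.py
```

```text
13.9 [24.8444 13.1666 -0.1032 76.5896 -0.0047 63.6817] [0.5535 0.2562 0.0778] [179.8761   0.0665 141.1626] [-0.6597 -0.3444  6.0644]
```

Request:
move_arm:
  offset:
    - [0, 0, -1.5]
    - [0, 0, -3]
    - [0, 0, -4]
    - [0, 0, -4.5]
    - [0, 0, -4.5]
  twist:
    - [0, 0, 0]
    - [0, 0, 0]
    - [0, 0, 0]
    - [0, 0, 0]
    - [0, 0, 0]
  grip: [0, 0, 0, 0, 0]

```text
time: 14.4
ee_pos: [0.5522, 0.2558, 0.2539]
tcp_rot: [180.0, 0.0, 141.2]
wrist_force: [1.1, 0.0, -0.2]
opening: 0.0127
grasp_force: 49.4
```

```bash
python3 -c "
from plan import *
s=cam('side')
cv2.imwrite('pics/g5.png',cv2.resize(s['color'][200:350,220:340,::-1],(480,600),interpolation=2))
o=bot.get_obs(); print(o['ee_pos'],o['opening'],o['wrist_force'])
plan([(.459,-.008,.36,180,8)],start=[.5535,.256,.252,141.1])"
```

```text
[0.55331249 0.25626255 0.26232046] 0.012772651116456297 [-4.17908747 -1.6241021   3.97855439]
[[-1.15, -3.31, -1.35], [-0.87, -3.4, -1.35], [-0.58, -3.45, -1.35], [-0.28, -3.5, -1.35], [0.02, -3.5, -1.35]] [[0.0, 0.0, -0.085], [0.0, 0.0, -0.085], [0.0, 0.0, -0.085], [0.0, 0.0, -0.084], [0.0, 0.0, -0.085]]
[[0.31, -3.49, -1.35], [0.6, -3.46, -1.35], [0.9, -3.38, -1.35]] [[0.0, 0.0, -0.085], [0.0, 0.0, -0.085], [0.0, 0.0, -0.085]]
max 3.5 0.085 end [ 0.4589978 -0.0079571  0.36     ] [-180.            0.         -179.99616571]
```

View pics/g5.png

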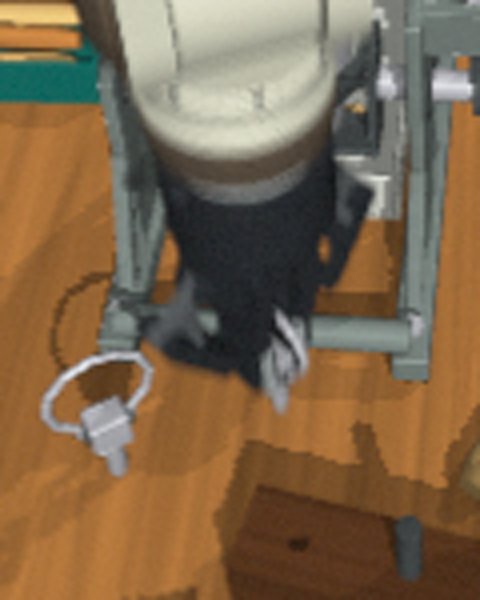

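Request:
move_arm:
  offset:
    - [-1.1, -3.3, -1.3]
    - [-0.9, -3.4, -1.3]
    - [-0.6, -3.4, -1.3]
    - [-0.3, -3.5, -1.3]
    - [0, -3.5, -1.3]
  twist:
    - [0, 0, -0.085]
    - [0, 0, -0.085]
    - [0, 0, -0.085]
    - [0, 0, -0.085]
    - [0, 0, -0.085]
  grip: [0, 0, 0, 0, 0]

```text
time: 14.95
ee_pos: [0.4936, 0.0902, 0.3175]
tcp_rot: [180.0, 0.0, 165.7]
wrist_force: [0.4, 0.1, -1.3]
opening: 0.0126
grasp_force: 49.5
```

Request:
move_arm:
  offset:
    - [0.3, -3.5, -1.3]
    - [0.6, -3.4, -1.3]
    - [0.9, -3.4, -1]
    - [0, 0, 0]
    - [0, 0, 0]
  twist:
    - [0, 0, -0.085]
    - [0, 0, -0.085]
    - [0, 0, -0.085]
    - [0, 0, 0]
    - [0, 0, 0]
  grip: [0, 0, 0, 0, 0]

```text
time: 15.45
ee_pos: [0.4594, -0.0079, 0.3531]
tcp_rot: [180.0, 0.1, 180.0]
wrist_force: [0.8, 0.3, -2.0]
opening: 0.0126
grasp_force: 49.6
```

```bash
python3 st.py .459 -.008 .32 180
cat > v.py <<'E'
from h import *
import sys,pickle
s=cam('side');t=cam('top'); o=bot.get_obs()
pickle.dump((s,t,o['ee_pos']),open('v.pkl','wb'))
s0,t0=pickle.load(open('st.pkl','rb'))
np.set_printoptions(precision=4,suppress=True)
for n,p in(('s',s),('t',t)):
  for th in('tongue_hole','pin'):
    print(n,th,[(round(d['p'],2),np.round(d['position'],1)) for d in finder.pinpoint(p,th)[:3]])
  print(n,'proj shank tip',proj(p,o['ee_pos']-[0,0,.0578]),'head under',proj(p,o['ee_pos']-[0,0,.0278]),'hole .459,-.008',proj(p,[.459,-.008,.254]))
c=np.zeros((600,800,3),np.uint8)
c[:,:400]=cv2.resize(s['color'][110:230,300:380,::-1],(400,600),interpolation=2);c[:,400:]=cv2.resize(t0['color'][150:270,260:340,::-1],(400,600),interpolation=2)
cv2.imwrite('pics/'+sys.argv[1],c)
E
python3 v.py g6.png
```

```text
15.45 [ -0.9941  -3.9024  12.5219 106.3416   0.0124  -0.9723] [ 0.4594 -0.0079  0.3531] [179.989    0.0829 179.9782] [ 0.823   0.331  -1.9692]
[ 0.0399 -0.0092  3.3142] [ 0.0002  0.0014 -0.0004]
s tongue_hole [(0.74, array([344.4, 191.1])), (0.39, array([342.4, 169.3]))]
s pin [(0.83, array([246. , 310.6])), (0.68, array([405.9, 351.9])), (0.59, array([344.1, 170.5]))]
s proj shank tip [342.7653 177.6673] head under [343.0081 167.6468] hole .459,-.008 [342.7539 190.1536]
t tongue_hole []
t pin [(0.56, array([223.3, 251.3])), (0.48, array([200.1, 151. ])), (0.45, array([247.5, 143.2]))]
t proj shank tip [301.5825 203.7701] head under [300.8533 203.4548] hole .459,-.008 [302.8934 204.3965]
```

View pics/g6.png

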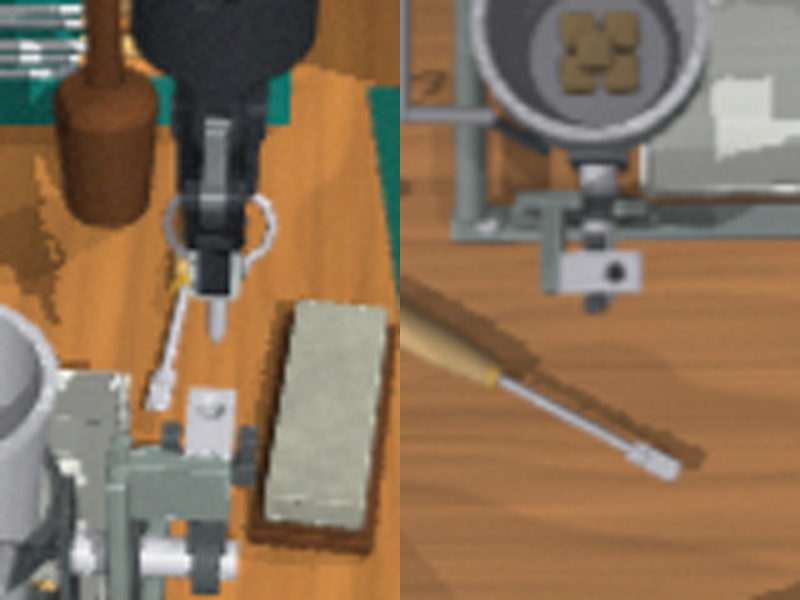

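Request:
move_arm:
  offset:
    - [-0.1, 0.1, 1]
    - [-0.1, 0.1, 1]
    - [0, 0, 0.9]
    - [0, 0, 0.4]
    - [0, 0, 0]
  twist:
    - [0, 0, 0]
    - [0, 0, 0]
    - [0, 0, 0]
    - [0, 0, 0]
    - [0, 0, 0]
  grip: [0, 0, 0, 0, 0]

```text
time: 16.25
ee_pos: [0.4612, -0.0054, 0.3184]
tcp_rot: [180.0, -0.1, -179.9]
wrist_force: [-0.1, -0.6, -1.6]
opening: 0.0125
grasp_force: 49.6
```

```bash
python3 st.py
cat > v2.py <<'E'
from h import *
import sys,pickle
s=cam('side');t=cam('top'); o=bot.get_obs(); e=o['ee_pos']
s0,t0=pickle.load(open('st.pkl','rb')); np.set_printoptions(precision=4,suppress=True,linewidth=200)
print('tip proj',proj(s,e-[0,0,.0578]), 'hole below tip',proj(s,[e[0],e[1],.254]))
print('px per mm x',proj(s,[e[0]+.01,e[1],.254])-proj(s,[e[0],e[1],.254]),'y',proj(s,[e[0],e[1]+.01,.254])-proj(s,[e[0],e[1],.254]))
c=np.zeros((600,800,3),np.uint8)
c[:,:400]=cv2.resize(s['color'][160:208,326:358,::-1],(400,600),interpolation=2);c[:,400:]=cv2.resize(s0['color'][160:208,326:358,::-1],(400,600),interpolation=2)
cv2.imwrite('pics/'+sys.argv[1],c)
E
python3 v2.py g7.png
```

```text
16.25 [ -0.6744  -5.0522   7.415  102.5418   0.0018  -0.7996] [ 0.4612 -0.0054  0.3184] [ 179.9972   -0.0746 -179.8748] [-0.0939 -0.5542 -1.5839]
tip proj [341.705  188.4903] hole below tip [341.6518 190.8567]
px per mm x [-4.2728 -0.1922] y [-0.2137  2.9865]
```

View pics/g7.png

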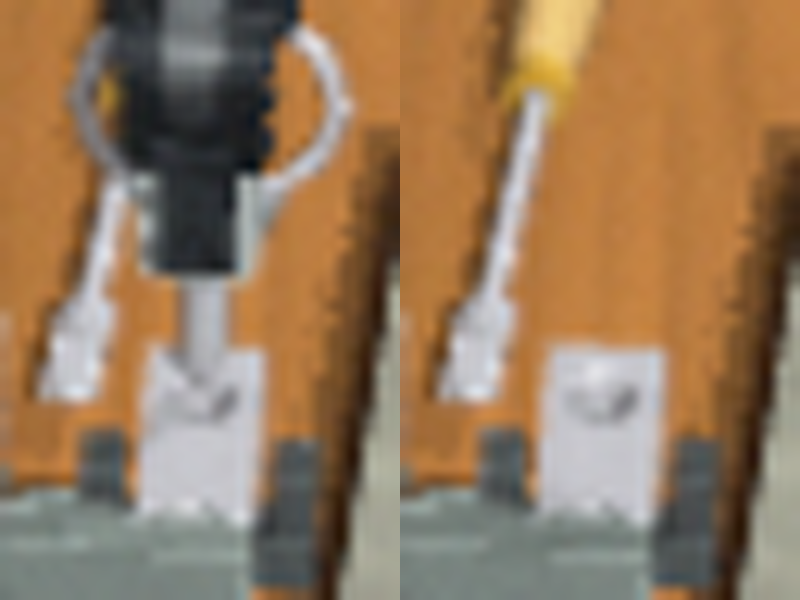

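Request:
move_arm:
  offset:
    - [0, -0.3, 0]
    - [0, 0, 0.3]
    - [0, 0, 0.3]
    - [0, 0, 0.3]
    - [0, 0, 0.2]
  twist:
    - [0, 0, 0]
    - [0, 0, 0]
    - [0, 0, 0]
    - [0, 0, 0]
    - [0, 0, 0]
  grip: [0, 0, 0, 0, 0]

```text
time: 16.85
ee_pos: [0.4614, -0.0082, 0.3078]
tcp_rot: [180.0, -0.0, -179.9]
wrist_force: [-1.4, 1.7, -0.6]
opening: 0.0126
grasp_force: 49.6
```

```bash
python3 st.py
```

```text
16.85 [ -1.0407  -5.4591   5.8259 101.3206   0.0387  -1.1728] [ 0.4614 -0.0082  0.3078] [ 179.9606   -0.0349 -179.8679] [-1.4168  1.6704 -0.5958]
```

Request:
move_arm:
  offset:
    - [0, 0, 0.2]
    - [0, 0, 0.2]
    - [0, 0, 0.2]
    - [0, 0, 0.2]
    - [0, 0, 0]
  twist:
    - [0, 0, 0]
    - [0, 0, 0]
    - [0, 0, 0]
    - [0, 0, 0]
    - [0, 0, 0]
  grip: [0, 0, 0, 0, 0]

```text
time: 17.35
ee_pos: [0.4615, -0.008, 0.3002]
tcp_rot: [179.9, 0.0, -179.9]
wrist_force: [-1.0, 5.3, 0.8]
opening: 0.0128
grasp_force: 49.7
```

```bash
python3 st.py
```

```text
17.35 [ -1.0249  -5.7562   4.6863 100.44     0.0629  -1.1725] [ 0.4615 -0.008   0.3002] [ 179.9371    0.0037 -179.8524] [-1.0118  5.2813  0.7917]
```

Request:
move_arm:
  offset:
    - [0, 0.1, 0.2]
    - [0, 0, 0.3]
    - [0, 0, 0.3]
    - [0, 0, 0.3]
    - [0, 0, 0.3]
  twist:
    - [0, 0, 0]
    - [0, 0, 0]
    - [0, 0, 0]
    - [0, 0, 0]
    - [0, 0, 0]
  grip: [0, 0, 0, 0, 0]

```text
time: 17.85
ee_pos: [0.4615, -0.0075, 0.2859]
tcp_rot: [-180.0, -0.0, -179.9]
wrist_force: [-0.2, 1.8, 0.5]
opening: 0.0124
grasp_force: 49.7
```

```bash
python3 st.py
```

```text
17.85 [-0.9293 -6.2018  2.6531 98.8692 -0.0121 -1.0481] [ 0.4615 -0.0075  0.2859] [-179.9882   -0.0145 -179.8811] [-0.1637  1.816   0.4683]
```

Request:
move_arm:
  offset:
    - [0, 0, 0.2]
    - [0, 0, 0.2]
    - [0, 0, 0.2]
    - [0, 0, 0.1]
    - [0, 0, 0]
  twist:
    - [0, 0, 0]
    - [0, 0, 0]
    - [0, 0, 0]
    - [0, 0, 0]
    - [0, 0, 0]
  grip: [0, 0, 0, 0, 0]

```text
time: 18.35
ee_pos: [0.4615, -0.0075, 0.2817]
tcp_rot: [-180.0, 0.2, -179.9]
wrist_force: [-5.3, -0.3, 16.1]
opening: 0.0127
grasp_force: 51.7
```

```bash
python3 st.py
```

```text
18.35 [-0.9278 -6.5323  1.8763 98.2076 -0.0106 -1.049 ] [ 0.4615 -0.0075  0.2817] [-179.9857    0.2008 -179.8788] [-5.2825 -0.3327 16.07  ]
```

Request:
move_arm:
  offset:
    - [0, 0, -0.2]
    - [0, 0, 0]
    - [0, 0, 0]
    - [0, 0, -2]
    - [0, 0, -3]
  twist:
    - [0, 0, 0]
    - [0, 0, 0]
    - [0, 0, 0]
    - [0, 0, 0]
    - [0, 0, 0]
  grip: [0.4, 0.45, 0.45, 0.45, 0.45]

```text
time: 18.85
ee_pos: [0.4611, -0.0075, 0.3301]
tcp_rot: [-180.0, -0.2, -179.9]
wrist_force: [1.1, -0.2, 0.8]
opening: 0.0383
grasp_force: 0.0
```

Request:
move_arm:
  offset:
    - [0, 0, -3]
    - [0, 0, -2]
    - [0, 2, 0]
    - [0, 1.8, 0]
    - [0, 0, 0]
  twist:
    - [0, 0, 0]
    - [0, 0, 0]
    - [0, 0, 0]
    - [0, 0, 0]
    - [0, 0, 0]
  grip: [0.45, 0.3, 0, 0, 0]

```text
time: 19.35
ee_pos: [0.4617, 0.0318, 0.3809]
tcp_rot: [180.0, -0.0, -179.8]
wrist_force: [0.5, 0.8, 0.5]
opening: 0.0002
grasp_force: 0.0
```

```bash
python3 st.py; python3 -c "
from h import *
s=cam('side')
cv2.imwrite('pics/g8.png',cv2.resize(s['color'][130:220,300:380,::-1],(480,540),interpolation=2))
print('hinge',proj(s,[.4615,-.0075,.266]),'loop',proj(s,[.4615,-.0075,.314]))"
```

```text
19.35 [  3.9282  -1.8499  17.7873 109.6619   0.0122   3.7149] [0.4617 0.0318 0.3809] [ 179.9894   -0.0254 -179.7867] [0.541  0.7673 0.548 ]
hinge [341.75997159 186.52728484] loop [342.10943632 170.94858068]
```

View pics/g8.png

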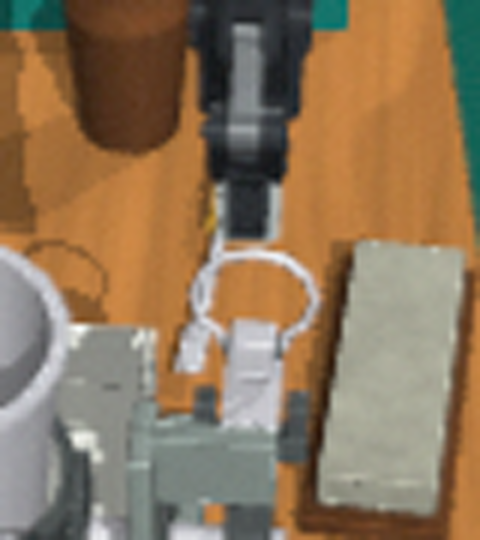

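Request:
move_arm:
  offset:
    - [0, 0, 2]
    - [0, 0, 2.5]
    - [0, 0, 2.3]
    - [0, -1, 0]
    - [0, -1.2, 0]
  twist:
    - [0, 0, 0]
    - [0, 0, 0]
    - [0, 0, 0]
    - [0, 0, 0]
    - [0, 0, 0]
  grip: [0, 0, 0, 0, 0]

```text
time: 19.9
ee_pos: [0.4612, 0.0075, 0.3137]
tcp_rot: [-180.0, -0.0, -179.8]
wrist_force: [-0.2, 0.2, 1.0]
opening: 0.0001
grasp_force: 0.0
```

Request:
move_arm:
  offset:
    - [0, -1, 0]
    - [0, -1, 0.1]
    - [0, -1, 0.2]
    - [0, -1.1, 0.4]
    - [0, -0.7, 0.3]
  twist:
    - [0, 0, 0]
    - [0, 0, 0]
    - [0, 0, 0]
    - [0, 0, 0]
    - [0, 0, 0]
  grip: [0, 0, 0, 0, 0]

```text
time: 20.4
ee_pos: [0.4616, -0.0402, 0.303]
tcp_rot: [180.0, -0.0, -179.9]
wrist_force: [-0.6, 0.7, 0.1]
opening: 0.0
grasp_force: 0.5
```

```bash
python3 st.py
cat > ring.py <<'E'
from h import *
np.set_printoptions(precision=4,suppress=True,linewidth=150)
s=cam('side'); P=s['depth']; f=K(s)
# bright, grey wire pixels near the pin, not tongue/arm
C=s['color'].astype(int); m=(C.min(2)>135)&(np.ptp(C,axis=2)<40)
vs,us=np.nonzero(m[145:215,318:366]); pts=np.array([dep(s,(u+318,v+145),0) if P[v+145,u+318]>0 else [0,0,0] for v,u in zip(vs,us)])
k=(abs(pts[:,0]-.4615)<.035)&(pts[:,1]>-.08)&(pts[:,1]<.02)&(pts[:,2]>.19)&(pts[:,2]<.34)
q=pts[k]; print(len(q)); 
h=np.histogram2d(q[:,1],q[:,2],bins=[np.arange(-.08,.021,.01),np.arange(.19,.341,.01)])[0].astype(int)
print('z bins from .19; rows y from -.08'); print(h)
E
python3 ring.py
```

```text
20.4 [ -5.0016  -5.3997   5.3271 100.7467   0.0333  -5.1092] [ 0.4616 -0.0402  0.303 ] [ 179.965    -0.0169 -179.8924] [-0.5818  0.7142  0.1131]
212
z bins from .19; rows y from -.08
[[ 0  0  0  0  0  0  0  0  0  0  0  0  0  0  0]
 [ 0  0  0  0  0  0  0  0  0  0  0  0  0  0  0]
 [ 0  0  0  0  0  0  0  0  0  0  0  0  0  0  0]
 [ 0  0  0  0  0  0  0  0  0 16  0  0  0  0  0]
 [ 0  0  0  0  0  0  0  0  8  6  3  3  0  0  0]
 [ 0  0  0  0  0  0  0  1 12  0  0  0  0  0  0]
 [ 0  0  0  0  0  0  2  4 18  0  0  0  0  0  0]
 [ 0  0  0  0  0  0 18 21 30  0  0  0  0  0  0]
 [ 0  0  0  0  1  1 29  7  3  0  0  0  0  0  0]
 [ 0  0  0  0  0  0 29  0  0  0  0  0  0  0  0]]
```

Request:
move_arm:
  offset:
    - [0, -0.7, 0.3]
    - [0, -0.7, 0.3]
    - [0, 0, 1]
    - [0, 0, 1]
    - [0, 0, 0.8]
  twist:
    - [0, 0, 0]
    - [0, 0, 0]
    - [0, 0, 0]
    - [0, 0, 0]
    - [0, 0, 0]
  grip: [0, 0, 0, 0, 0]

```text
time: 20.95
ee_pos: [0.4613, -0.0484, 0.2699]
tcp_rot: [179.3, 0.1, -179.6]
wrist_force: [-5.3, 43.4, 17.7]
opening: -0.0001
grasp_force: 23.8
```

Request:
move_arm:
  offset:
    - [0, 0, 0.8]
    - [0, 0, 0]
    - [0, 0, 0]
  twist:
    - [0, 0, 0]
    - [0, 0, 0]
    - [0, 0, 0]
  grip: [0, 0, 0]

```text
time: 21.25
ee_pos: [0.4616, -0.0466, 0.2648]
tcp_rot: [179.1, 0.3, -179.5]
wrist_force: [-7.2, 46.9, 25.1]
opening: -0.0
grasp_force: 26.4
```

```bash
python3 st.py; python3 ring.py
```

```text
21.25 [-6.3013 -6.6648 -0.1389 96.3373  0.9371 -6.7626] [ 0.4616 -0.0466  0.2648] [ 179.0917    0.2977 -179.5395] [-7.2072 46.8624 25.0678]
183
z bins from .19; rows y from -.08
[[ 0  0  0  0  0  0  0  0  0  0  0  0  0  0  0]
 [ 0  0  0  0  0  0  0  0  0  0  0  0  0  0  0]
 [ 0  0  0  0  0  0  0  0  0  0  0  0  0  0  0]
 [ 0  0  0  0  0  6  2  0  0  0  0  0  0  0  0]
 [ 0  0  0  0  0  0  9  2  0  0  0  0  0  0  0]
 [ 0  0  0  0  0  0  3  1  0  0  0  0  0  0  0]
 [ 0  0  0  0  0  0  2  8  8  0  0  0  0  0  0]
 [ 0  0  0  0  0  2 21 32 22  0  0  0  0  0  0]
 [ 0  0  0  0  1  1 28  1  0  0  0  0  0  0  1]
 [ 0  0  0  0  0  0 29  0  0  0  0  0  0  0  4]]
```

Request:
move_arm:
  offset:
    - [0, 0.5, 0]
    - [0, 0.5, 0]
    - [0, 0.4, 0]
    - [0, 0.3, 0]
    - [0, 0, 0]
  twist:
    - [0, 0, 0]
    - [0, 0, 0]
    - [0, 0, 0]
    - [0, 0, 0]
    - [0, 0, 0]
  grip: [0, 0, 0, 0, 0]

```text
time: 21.8
ee_pos: [0.4616, -0.0364, 0.2612]
tcp_rot: [-180.0, -0.0, -179.9]
wrist_force: [-1.1, 1.6, 0.6]
opening: -0.0002
grasp_force: 1.2
```

```bash
python3 st.py; python3 ring.py
```

```text
21.8 [-4.5011 -6.6868 -0.5573 96.1296 -0.0172 -4.6397] [ 0.4616 -0.0364  0.2612] [-179.9829   -0.0015 -179.8614] [-1.1438  1.5965  0.5661]
155
z bins from .19; rows y from -.08
[[ 0  0  0  0  0  0  0  0  0  0  0  0  0  0  0]
 [ 0  0  0  0  0  0  0  0  0  0  0  0  0  0  0]
 [ 0  0  0  0  0  0  0  0  0  0  0  0  0  0  0]
 [ 0  0  0  0  0  0  0  0  0  0  0  0  0  0  0]
 [ 0  0  0  0  0  6  0  0  0  0  0  0  0  0  0]
 [ 0  0  0  0  0  0  2  3  0  0  0  0  0  0  0]
 [ 0  0  0  0  0  0  5  5  2  0  0  0  0  0  0]
 [ 0  0  0  0  0  0  8 10 20  0  0  0  0  0  0]
 [ 0  0  0  0  0  1 36 16  9  0  0  0  0  0  0]
 [ 0  0  0  0  0  0 28  0  0  0  0  0  0  0  4]]
```

Request:
move_arm:
  offset:
    - [0, 0, -0.6]
    - [0, 0, -0.6]
    - [0, 0, -0.6]
    - [0, 0, -0.5]
    - [0, 0, 0]
  twist:
    - [0, 0, 0]
    - [0, 0, 0]
    - [0, 0, 0]
    - [0, 0, 0]
    - [0, 0, 0]
  grip: [0, 0, 0, 0, 0]

```text
time: 22.35
ee_pos: [0.4619, -0.0366, 0.2853]
tcp_rot: [-180.0, 0.1, -179.9]
wrist_force: [-0.5, 0.1, -0.1]
opening: -0.0001
grasp_force: 0.0
```

```bash
python3 st.py; python3 ring.py
```

```text
22.35 [-4.5257 -6.0698  2.7041 98.6975 -0.0081 -4.6403] [ 0.4619 -0.0366  0.2853] [-179.9857    0.0756 -179.8854] [-0.5056  0.1229 -0.0961]
168
z bins from .19; rows y from -.08
[[ 0  0  0  0  0  0  0  0  0  0  0  0  0  0  0]
 [ 0  0  0  0  0  0  0  0  0  0  0  0  0  0  0]
 [ 0  0  0  0  0  0  0  0  0  0  0  0  0  0  0]
 [ 0  0  0  0  0  0  0  0  0  0  0  0  0  0  0]
 [ 0  0  0  0  0  0  0  2  0  1  0  0  0  0  0]
 [ 0  0  0  0  0  0  0  1  9  7  0  0  0  0  0]
 [ 0  0  0  0  0  0  0  0  0  0  0  0  0  0  0]
 [ 0  0  0  0  0  3 18  5 21  0  0  1  0  0  0]
 [ 0  0  0  0  0  1 36 23 10  0  0  0  0  0  0]
 [ 0  0  0  0  0  0 30  0  0  0  0  0  0  0  0]]
```

Request:
move_arm:
  offset:
    - [0, 0, -1.5]
    - [0, 0, -3]
    - [0, 0, -3]
    - [0, -2, -3]
    - [0, -4, -2]
  twist:
    - [0, 0, 0]
    - [0, 0, 0]
    - [0, 0, 0]
    - [0, 0, 0]
    - [0, 0, 0]
  grip: [0, 0, 0, 0, 0]

```text
time: 22.9
ee_pos: [0.4618, -0.0957, 0.4112]
tcp_rot: [-180.0, 0.1, -179.7]
wrist_force: [0.8, -0.0, -0.2]
opening: -0.0005
grasp_force: 0.0
```

Request:
move_arm:
  offset:
    - [0, -4, 0]
    - [0, -4, 0]
    - [0, -4, 0]
    - [0, -3, 0]
    - [0, 0, 0]
  twist:
    - [0, 0, 0]
    - [0, 0, 0]
    - [0, 0, 0]
    - [0, 0, 0]
    - [0, 0, 0]
  grip: [0, 0, 0, 0, 0]

```text
time: 23.4
ee_pos: [0.462, -0.2496, 0.4078]
tcp_rot: [180.0, -0.1, 179.9]
wrist_force: [0.6, 0.2, 0.9]
opening: 0.0002
grasp_force: 0.0
```

```bash
python3 st.py; python3 ring.py
cat > fin.py <<'E'
from h import *
import pickle
np.set_printoptions(precision=4,suppress=True,linewidth=220)
s=cam('side');t=cam('top');s0,t0=pickle.load(open('st.pkl','rb')); pickle.dump((s,t),open('fin.pkl','wb'))
def dz(p,p0,n):
    # changed regions
    d=np.abs(p['color'].astype(int)-p0['color']).sum(2)>60; d=cv2.morphologyEx(d.astype(np.uint8),cv2.MORPH_OPEN,np.ones((2,2)))
    k,l,st,c=cv2.connectedComponentsWithStats(d)
    print(n,[(tuple(c[i].round().astype(int)),int(st[i,4])) for i in range(1,k) if st[i,4]>6])
dz(s,s0,'side');dz(t,t0,'top')
for p,n in((s,'s'),(t,'t')):
    for th in('ring_loop','drum_handle','pin'): print(n,th,[(round(d['p'],2),np.round(d['position'],1)) for d in finder.pinpoint(p,th)[:4]])
print('pred loop shut',proj(s,[.4615,-.0075,.218]),proj(t,[.4615,-.0075,.218]),'level',proj(t,[.4615,-.0555,.266]))
g=cv2.cvtColor(s['color'],cv2.COLOR_RGB2GRAY); print(g[180:206:1,330:356])
E
python3 fin.py
```

```text
23.4 [-28.3649   8.8341  32.3362 113.6113  -0.0369 -28.2948] [ 0.462  -0.2496  0.4078] [179.9807  -0.1137 179.93  ] [0.598  0.1749 0.8635]
152
z bins from .19; rows y from -.08
[[ 0  0  0  0  0  0  0  0  0  0  0  0  0  0  0]
 [ 0  0  0  0  0  0  0  0  0  0  0  0  0  0  0]
 [ 0  0  0  0  0  0  0  0  0  0  0  0  0  0  0]
 [ 0  0  0  0  0  0  0  0  0  0  0  0  0  0  0]
 [ 0  0  0  0  0  0  0  0  0  0  0  0  0  0  0]
 [ 0  0  0  0  0  0  0  0  0  0  0  0  0  0  0]
 [ 0  0  0  0  0  0  1  0  0  0  0  0  0  0  0]
 [ 0  0  0  0  0  6 17  5 18  0  0  0  0  0  0]
 [ 0  0  0  0  1  1 38 18 17  0  0  0  0  0  0]
 [ 0  0  0  0  0  0 30  0  0  0  0  0  0  0  0]]
side [((np.int64(349), np.int64(33)), 2126), ((np.int64(409), np.int64(32)), 1965), ((np.int64(535), np.int64(136)), 19303), ((np.int64(587), np.int64(7)), 577), ((np.int64(307), np.int64(82)), 1590), ((np.int64(550), np.int64(98)), 37), ((np.int64(323), np.int64(103)), 17), ((np.int64(367), np.int64(112)), 219), ((np.int64(424), np.int64(120)), 274), ((np.int64(306), np.int64(108)), 24), ((np.int64(535), np.int64(129)), 184), ((np.int64(
[... 5407 characters left out ...]
 200 200 199 201 157 106  85  81  84  76  57  42  97 158]
 [141 139 124 118 112  95 117 199 201 187 207 213 173 195 200 199 145  88  75  75  77  81  55  42 131 160]
 [138 137 137 135 138 134 158 172 153 163 171 174 167 153 188 210 128  67  69  78  78  83  52  38 141 161]
 [139 140 142 141 140 138 141 144 139 143 142 141 145 138 149 155  82  56  75  72  78  69  45  39 147 163]
 [157 157 157 144 140 138 137 136 131 136 138 141 140 140 140 139  89  72  92  99  82  64  45  43 159 164]
 [135 135 131 126 126 127 126 125 142 148 148 153 154 155 158 154  94  76  78  81  79  53  40  66 158 168]
 [131 130 127 127 128 129 128 127 131 131 133 133 136 133 135 134 102  83  82  81  78  48  38 100 159 168]]
```

Run:
```python
from h import *
import pickle
np.set_printoptions(precision=4,suppress=True,linewidth=160)
s,t=pickle.load(open('fin.pkl','rb')); s0,t0=pickle.load(open('st.pkl','rb'))
print('wire R',[ (u,v,dep(s,(u,v),0)) for v in (188,190,191,192,193,194,195) for u in range(347,353) if s['color'][v,u].min()>125 and dep(s,(u,v),0) is not None and dep(s,(u,v),0)[2]>.15])
def pts(p,lo,hi):
    H=[]
    for v in range(140,250):
        for u in range(235,370):
            d=p['depth'][v,u]
            if d>0:
                X=np.array(p['position'])+ray(p,(u,v))*d
                if np.all(X>lo) and np.all(X<hi): H.append(X)
    return np.array(H)
for n,a,b in(('s',s0,s),('t',t0,t)):
    for p in(a,b):
        h=pts(p,[.56,.10,.22],[.63,.14,.27]);r=pts(p,[.52,-.08,.266],[.67,.09,.30]); k=pts(p,[.44,-.04,.262],[.48,.01,.30])
        print(n,'bar',len(h),h.mean(0),h.min(0),h.max(0),'rim',r.mean(0),r[:,2].max(),'head',(k.mean(0),k[:,2].max()) if len(k) else None)
# ring angle fit: wire brightness minus neighbours along projected ring on side image, tongue excluded
g=cv2.cvtColor(s['color'],cv2.COLOR_RGB2GRAY).astype(np.float32); g0=cv2.cvtColor(s0['color'],cv2.COLOR_RGB2GRAY).astype(np.float32)
D=g-g0
for th in range(90,190,10):
    a=np.radians(th);best=None
    for du in (-.5,0,.5,1):
      for dv in (0,.5,1,1.5,2):
        v=[]
        for ph in np.radians(np.r_[20:70:5,110:160:5]*1.0-0):
            for sg in(1,-1):
                r=.025-.023*np.cos(ph);x=sg*.023*np.sin(ph)
                if abs(x)<.013: continue
                q=proj(s,[.4615+x,-.0075-r*np.sin(a),.266+r*np.cos(a)])+[du,dv]
                v.append(cv2.getRectSubPix(D,(1,1),(float(q[0]),float(q[1])))[0,0])
        m=np.mean(v); best=max(best,(round(float(m),1),du,dv)) if best else (round(float(m),1),du,dv)
    print(th,best)
```

```text
wire R [(347, 188, array([ 0.4492, -0.0045,  0.2649])), (347, 190, array([ 0.449 , -0.0026,  0.2603])), (348, 190, array([ 0.4467, -0.002 ,  0.2611])), (349, 190, array([ 0.4444, -0.0052,  0.2581])), (348, 191, array([ 0.4466, -0.0044,  0.2555])), (349, 191, array([ 0.4443, -0.0041,  0.2559])), (350, 191, array([ 0.442 , -0.0045,  0.2557])), (350, 192, array([ 0.4419, -0.0039,  0.2531])), (351, 192, array([ 0.4395, -0.0056,  0.2516])), (350, 193, array([ 0.4418, -0.0055,  0.2482])), (351, 193, array([ 0.4394, -0.0022,  0.2515])), (351, 194, array([ 0.4393, -0.0044,  0.2462])), (351, 195, array([ 0.4392, -0.0036,  0.2436]))]
s bar 177 [0.5943 0.1183 0.2469] [0.56   0.1106 0.2385] [0.629  0.1233 0.2518] rim [0.5971 0.0075 0.2734] 0.2797098245846209 head None
s bar 181 [0.5941 0.1195 0.2454] [0.56   0.1123 0.2358] [0.6296 0.1248 0.2517] rim [0.5977 0.0072 0.2735] 0.27827359385424555 head (array([ 0.4619, -0.0012,  0.2696]), np.float64(0.2765927436964354))
t bar 124 [0.5953 0.1132 0.2472] [0.5617 0.1075 0.2403] [0.6293 0.1197 0.2549] rim [0.5768 0.0067 0.2742] 0.2809573326442002 head None
t bar 100 [0.5957 0.1147 0.2466] [0.5615 0.1099 0.2427] [0.6295 0.1196 0.2514] rim [0.5773 0.0082 0.2741] 0.2792155814421752 head (array([ 0.4608, -0.0067,  0.2731]), np.float64(0.2783689468537244))
90 (3.5, -0.5, 2)
100 (4.9, -0.5, 2)
110 (4.8, -0.5, 2)
120 (4.7, -0.5, 2)
130 (7.8, -0.5, 2)
140 (21.8, -0.5, 2)
150 (25.1, 0, 2)
160 (27.0, 0.5, 2)
170 (24.3, 0.5, 2)
180 (25.4, 0.5, 1.5)
```

```bash
python3 -c "
from workcell import bot
print(bot.job_done())"
```

```text
the job is handed in; nothing more can be done
None
```

I tipped the drum, emptied all five blanks into the pan, pressed the drum back on its buffer, pushed the pin fully home and snapped its ring shut under the tongue; the job is handed in at about 24 s, the hand-in returned no verdict, I viewed 11 pictures against the limit of 10, and the fingers pulled on the ring with about 47 N at one point while flipping it (measured at the wrist), with no damage seen.

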